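# Wedge the tube up to its height mark

### The job

Raise the free end of the hinged aluminium tube to the red height mark by sliding the orange wedge, thin end first, under the tube's round shoe. A hair past the mark the tube meets a rubber stop: push the wedge on by feel until the tube is snugly tightened against that stop (the wedge has become two to three times as hard to push as while it was lifting the tube), but do not force it, then let go and leave the wedge there. Touch nothing but the wedge and leave the other things on the bench where they are.

Things in the scene. Friction and masses are not known exactly. Their poses are not given: they have to be found in the camera images.
- wedge_grip (a point): Centre of the black grip block of the loose orange wedge (0.25 kg), 53 mm above the wedge's flat underside, on its thick end. Block: 20 mm long (x), 24 wide (y), from 33 to 73 mm up. Wedge x points level from thick to thin end, z up; 160 mm long, 34 wide. Its thin edge lies 145 mm in +x of this point, its back face 15 mm in -x. Smooth nylon, friction about 0.35: it stays where pushed.
- wedge_tip (a point): Middle of the wedge's thin edge, at its underside; axes of the wedge. The edge is 4 mm thick; from it the top rises evenly by 22 mm per 100 mm for 130 mm, to 32.6 mm, then is level to the back.
- jig: Fixed jig. Origin: on the bench right under the tube's shoe. x: the way the wedge slides in (roughly away from the robot); y: along the tube to its blue pivot bracket at y = 300 mm; z up. White post (22 x 14, 86 mm high) at y = -60 to -46 on a foot out to y = -90. Wooden rest under the tube at y = 125 to 155. The bench is free at y = -45 to 30 from 150 mm before to 80 mm behind the tube.
- mark (a point): Red height mark on the jig's white post, 48 mm above the bench, fixed, axes as the jig. Over it a yellow lug with a rubber stop reaches over the tube's end. With the pointer level with the mark the tube (30 x 30 mm) is horizontal; 1 to 2 mm higher it meets the stop, which hardly yields.
- pointer (a point): Red line at mid-height of the tube's free end face, moving with the tube; about 10 mm below the mark at rest. 32 mm along the tube from here hangs the shoe, a round bar (radius 6, 32 mm long) on an adjusting screw that is set differently each time and not measured: its underside is 8 to 14 mm above the bench at rest. The tube bears on the wedge with 3 to 5 N while lifted; snug is 10 to 15 N, over 22 N forced.
- square: Blue and steel try square, 160 x 115 x 12 mm, lying behind the tube; leave alone.
- offcut: Square aluminium tube offcut, 100 x 30 x 30 mm, lying on the bench; leave alone.
- blade: Circular saw blade, 140 mm across, 4 mm thick, lying flat; leave alone.
- screwdriver: Screwdriver lying on the bench; leave alone.
- hammer: Hammer lying on the bench; leave alone.
- shim_block: Dark steel block, 80 x 32 x 20 mm, lying on the bench; not a wedge; leave alone.
Mind the look-alikes: they are no part of the job. Several things look just like the part that bears wedge_grip: the one meant starts farthest to the robot's right.

How it is judged (in metres and radians):
On the way:
1. the wedge, thin end first, carries the tube: it bears on the wedge with more than 1.5 N before the pointer is within 3 mm of the mark (contact force between wedge and tube above 1.5 N and z of pointer in the frame of mark below -0.003 m), for 0.1 s.
At the end, for the whole second after the job is handed in: The pointer is at the mark (from 1 mm below to 4 mm above), the wedge lies flat under the shoe with its thin edge more than 40 mm past it, is tightened so that the tube bears on it with 8 to 22 N, is released and at rest (z of pointer in the frame of mark between -0.001 and 0.004 m and contact force between wedge and tube between 8 and 22 N and x of wedge_tip in the frame of jig above 0.04 m and angle between wedge_tip's own z axis and vertical below 0.06 rad and linear speed of wedge below 0.005 m/s); the robot touches nothing.
It fails at once if the tube is forced: it bears on the wedge with more than 25 N (contact force between wedge and tube above 25 N).
It fails at once if the robot pushes on the tube (more than 5 N) (contact force between any of the fingers, the arm and tube above 5 N).
It fails at once if another thing on the bench is moved by more than 20 mm (distance of any of square, offcut, blade, screwdriver, hammer, shim_block from where it was at the start of the episode above 0.02 m).
It also fails if it takes over 64 s, if anything falls off the work surface, if the arm or the gripper's body presses on something with over 40 N, if the wrist force passes 120 N, or if a joint passes its speed limit or range.

### The arm

A 6-joint arm with a two-finger parallel gripper is mounted at the origin on the work surface. World frame = base frame: x ahead of the robot, y to its left, z up, the work surface at z = 0. Lengths are in mm, angles in rad, forces in N, time in s.
With the tool pointing down it reaches from about 300 to 775 mm from the base axis. Payload 14.6 kg.
Tool frame: the origin (TCP) lies at the very end of the fingers, on their centre line; the grasp point (between the pads) lies 19 mm behind it; z points along the fingers, y is the line along which they close (so a half turn about z gives the same grasp; the last joint's range is limited). The gripper opens to 94 mm and grips with 3 to 60 N. Pads are 16 mm wide; open, the fingers measure 119 mm over their backs; the gripper's body (75 mm by 177 mm) begins 78 mm behind the grasp point.
Start: joints at [-1.318, 0.3, 1.521, -0, 1.321, -0.067], TCP at [172.9, -522.106, 205.446] pointing down, gripper open.
Joint ranges: [-3.03, 3.03], [-0.79, 2.21], [0.23, 2.52], [-1.04, 4.18], [0, 3.07], [-2.55, 2.55]. Speed limits (rad/s): [2.22, 2.22, 2.57, 3.14, 3.14, 3.14].

### API

Orientations are given as [roll, pitch, yaw] about the fixed x, y, z axes, in that order (R = Rz(yaw) Ry(pitch) Rx(roll)).
In Python, from cell import manip, camera, get_calibration gives the robot as it stands. The module is installed in compiled form; this text tells all that it offers.
- The arm moves only by the tool jog_arm, never from a script. Its argument "plan" is one flat list of numbers, 6 for each row, row after row: the shift along the world's x, y, z in m, then the turn, a rotation vector about the world's x, y, z in degrees. A call has 1 to 20 rows; each row is the pose to reach, as a shift and turn from the pose commanded when the call began; what a row does not reach only later rows make up. A row lasts 1/10 s, in which the tool goes at most 50 mm and 8.59 degrees, less where a joint would pass 70% of its speed; a pose out of reach is approached as far as the arm can. A call with a gripper value outside its range is refused whole. "claw" is the finger opening in m, from 0 to 0.094, set as the call begins (left out, the last holds). The fingers move at their own pace and stop on an object; "force" is the grip in N (left out, the last holds). Time passes only in rows, so rows that repeat a pose let the fingers close. It gives the time, the measured TCP pose, the force, the opening and the grip force at its end, in the units of the state.
- manip.read_state(): the state, without advancing time (a new reading comes with each control period).
- camera(name): name is "side" or "top" or "wrist"; returns (picture, depth): 384x512x3 uint8, red, green, blue; 384x512 float32, mm along the optical axis (not along the pixel's ray), 0 where there is no reading.
- get_calibration(name): a dict with "fx", "fy", "cx", "cy" (pixels), "origin" and "attitude" of the camera in the world. Camera axes: x right, y down, z forward; pixel columns grow to the right and rows downward; lengths in mm; the calibration is good to about 2 mm. A picture is of the moment at which its call begins: read the wrist's pose just before it. get_calibration takes no time and is no camera call; for the wrist camera it gives the pose at the moment of the call.
- manip.sign_off(): hands the job in; it is judged then, once.
The state is a dict: "clock": time; "joints": joint angles; "qd": joint speeds; "effort": joint torques, N m; "eef_pos": TCP position; "eef_rot": TCP orientation; "wrist_force": force on the tool from outside, world axes, zero at the start; "moment": the same for the moment, N m; "finger_gap": finger opening in mm; "finger_force": force on a finger pad.
Only numpy, scipy, OpenCV 4.12 (cv2) and the standard library are available. Lean on these libraries where they do the work, as an engineer would, in place of code of your own. Each camera call takes 0.05 s, during which the arm holds its last target. There are 200 camera calls.

## Working session

There is one attempt and no reset: what is moved stays moved. The work goes in short steps, Python scripts to look and compute and a tool call to move; the robot and the scene stay as the last step left them, time stands still between calls to the robot, and variables do not carry over. Pictures are saved under pics/ and viewed, at most 10 in all, crops included, and the job is handed in when it is done.

Besides the shell and the picture viewer there is one more tool, called after "Request:" in YAML: its name, and indented under it one key for each argument. jog_arm: Moves the arm, as the interface text tells. Its arguments: {"type":"object","properties":{"plan":{"type":"array"},"claw":{"type":"number"},"force":{"type":"number"}},"required":["plan"]}

```bash
mkdir -p pics; cat > h.py <<'E'
import numpy as np, cv2, json
from cell import manip, camera, get_calibration
from scipy.spatial.transform import Rotation as R
def att(c):
    a=np.array(c["attitude"],float)
    return a if a.shape==(3,3) else (R.from_euler('xyz',a).as_matrix() if a.size==3 else a)
def pts(c,d):
    v,u=np.mgrid[0:384,0:512]
    p=np.stack([(u-c["cx"])/c["fx"]*d,(v-c["cy"])/c["fy"]*d,d],-1)
    return p@att(c).T+np.array(c["origin"])
def ray(c,u,v,z):
    r=att(c)@np.array([(u-c["cx"])/c["fx"],(v-c["cy"])/c["fy"],1]);o=np.array(c["origin"])
    return o+r*(z-o[2])/r[2]
def shot(n):
    c=get_calibration(n);im,d=camera(n);np.savez(f"{n}.npz",im=im,d=d)
    json.dump({k:np.array(v).tolist() for k,v in c.items()},open(f"{n}.json","w"))
    return c,im,d
E
python3 - <<'E'
from h import *
s=manip.read_state();print(s)
for n in("top","side"):
    c,im,d=shot(n);print(n,c)
    cv2.imwrite(f"pics/{n}0.png",cv2.resize(im[...,::-1],(800,600)))
    hsv=cv2.cvtColor(im,cv2.COLOR_RGB2HSV);P=pts(c,d)
    m=cv2.inRange(hsv,(5,130,100),(20,255,255))
    k,l,st,ce=cv2.connectedComponentsWithStats(m)
    for i in range(1,k):
        if st[i,4]>30:print(st[i],ce[i].round(),np.median(P[l==i],0).round())
E
```

```text
{'clock': 0.0, 'joints': array([-1.31758294e+00,  3.00431574e-01,  1.52156016e+00, -2.11969622e-05,
        1.32072263e+00, -6.66182891e-02]), 'qd': array([ 0.00077702,  0.0009299 ,  0.00070558, -0.00088924,  0.00019113,
        0.00219354]), 'effort': array([ 1.75725083e-03, -5.31804657e+01, -3.52733374e+01,  7.09113339e-02,
        2.44113745e-02, -1.14838417e-04]), 'eef_pos': array([ 172.84077295, -521.86195573,  204.91686839]), 'eef_rot': array([-3.14047206e+00, -5.41852050e-05,  3.19836902e-01]), 'wrist_force': array([-0.20650561,  0.47131161,  0.86067661]), 'moment': array([0.01780504, 0.06291231, 0.0404552 ]), 'finger_force': 0.0, 'finger_gap': 94.15868576122305}
top {'fx': 365.8161246678715, 'fy': 365.8161246678715, 'cx': 260.2517548700606, 'cy': 194.55013868264066, 'origin': array([ 401.29151954, -101.07347013, 1011.44264963]), 'attitude': array([-2.9823323 ,  0.02010669, -1.59283921])}
[ 396   93  111   22 1016] [452. 103.] [ 802. -623.   38.]
[161 167  11   4  35] [166. 169.] [638. 174.  30.]
[   0  180   29  136 3501] [ 13. 247.] [427. 463. 204.]
[381 185  20  20 279] [390. 195.] [ 553. -444.    5.]
[319 186  30  59 696] [334. 213.] [ 505. -285.   21.]
[239 204  56  44 686] [269. 227.] [ 471. -107.   21.]
side {'fx': 463.59787286782654, 'fy': 463.59787286782654, 'cx': 260.63474621480077, 'cy': 186.71885863118712, 'origin': array([254.59219606, 824.60426036, 975.11940059]), 'attitude': array([-2.31939557,  0.00314191, -2.7964325 ])}
[ 296    0  104   89 6696] [349.  38.] [  540. -1141.    59.]
[ 109   57  116   31 1241] [167.  73.] [ 1910. -1781.  -699.]
[250  71  17  27 156] [258.  84.] [ 806. -668.   38.]
[296 133  16  10 108] [304. 137.] [ 554. -443.    6.]
[283 156  48  27 508] [308. 169.] [ 491. -272.   17.]
[273 196  49  30 597] [296. 209.] [478. -87.  17.]
[ 137  327  184   57 6837] [220. 363.] [462. 486. 204.]
[  0 365  16  19 198] [  6. 376.] [817. 624. 159.]
```

View pics/top0.png

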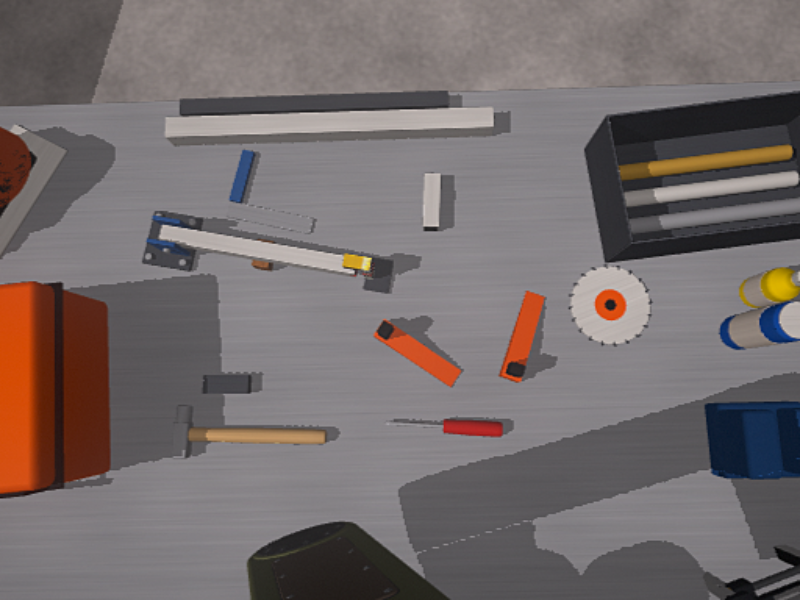

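View pics/side0.png

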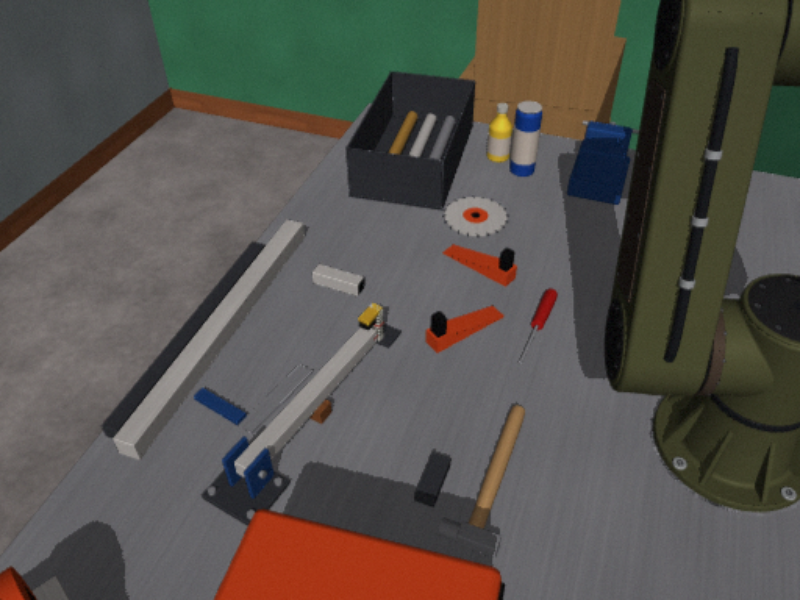

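Two look-alike orange wedges appear in the top view: A with its grip at (385,328) and B with its grip at (515,369). The saw blade's orange hub is at (610,304). The robot's right is −y, so B is the one. The tube runs from (165,235) to (375,265), with the lug at (357,262) and the post at (380,268).

```bash
python3 - <<'E'
from h import *
def ld(n):
    z=np.load(n+".npz");return json.load(open(n+".json")),z["im"],z["d"]
for n,gb in(("top",(310,175,365,260)),("side",(275,140,345,190))):
    c,im,d=ld(n);P=pts(c,d);hsv=cv2.cvtColor(im,cv2.COLOR_RGB2HSV)
    x0,y0,x1,y1=gb;roi=np.zeros((384,512),bool);roi[y0:y1,x0:x1]=1
    o=(cv2.inRange(hsv,(3,130,80),(20,255,255))>0)&roi
    b=roi&(hsv[...,2]<60)&(P[...,2]>40)
    print(n,"black",b.sum(),np.median(P[b],0).round(1),"top",np.median(P[b&(P[...,2]>66)],0).round(1),P[b][:,2].max())
    r=cv2.minAreaRect(P[o][:,:2].astype(np.float32));print("wedge rect",r)
    q=P[o];print("ends",q[q[:,0].argmin()],q[q[:,0].argmax()])
    # tube: pale, z 50..70
    t=(P[...,2]>40)&(P[...,2]<75)&(hsv[...,1]<50)&(hsv[...,2]>140)&(P[...,0]>480)&(P[...,0]<700)&(P[...,1]>-110)&(P[...,1]<280)
    q=P[t];l=cv2.fitLine(q[:,:2].astype(np.float32),cv2.DIST_HUBER,0,.01,.01).ravel();print("tube",t.sum(),l,q[q[:,1].argmin()],q[q[:,1].argmax()])
    y=(cv2.inRange(hsv,(22,120,100),(35,255,255))>0)&(P[...,1]>-150)&(P[...,1]<100)&(P[...,0]>450)&(P[...,0]<700)
    if y.sum():
        print("lug",y.sum(),P[y].mean(0).round(1),np.median(P[y],0),cv2.minAreaRect(P[y][:,:2].astype(np.float32)))
c,im,d=ld("top")
cr=im[165:275,225:375,::-1];cv2.imwrite("pics/crop.png",cv2.resize(cr,None,fx=5,fy=5,interpolation=cv2.INTER_CUBIC))
E
```

```text
top black 85 [ 441.1 -260.1   72.6] top [ 441.1 -261.4   72.9] 1011.4426496332471
wedge rect ((459.4156188964844, -238.65042114257812), (99.9638900756836, 281.47906494140625), 42.455142974853516)
ends [ 401.29151954 -101.07347013 1011.44264963] [ 582.37387895 -299.00106511    3.47392553]
tube 1036 [2.0246327e-01 9.7928983e-01 6.5397577e+02 1.5044305e+02] [616.20406528   5.27694528  54.59264599] [671.70818335 279.95447275  61.19592912]
lug 107 [624.7  -1.1  86.7] [624.99787256   1.3029338   86.70242174] ((624.9647827148438, -3.7750892639160156), (44.252655029296875, 21.626087188720703), 77.49900817871094)
side black 98 [ 441.1 -254.9   62.9] top [ 441.  -258.6   71.6] 76.12267662595798
wedge rect ((365.34375, 183.99090576171875), (147.94520568847656, 1291.78857421875), 16.342016220092773)
ends [254.59219606 824.60426036 975.11940059] [ 584.05719417 -299.01891       3.95515692]
tube 875 [2.0147450e-01 9.7949374e-01 6.5571832e+02 1.5455893e+02] [613.73338613 -13.29310804  68.37058212] [688.55984741 279.89120417  59.21407663]
lug 54 [623.8  -5.6  85.4] [622.73750107  -6.61327755  85.41849455] ((624.74365234375, -5.505918502807617), (46.98666763305664, 20.437747955322266), 78.00385284423828)
```

View pics/crop.png

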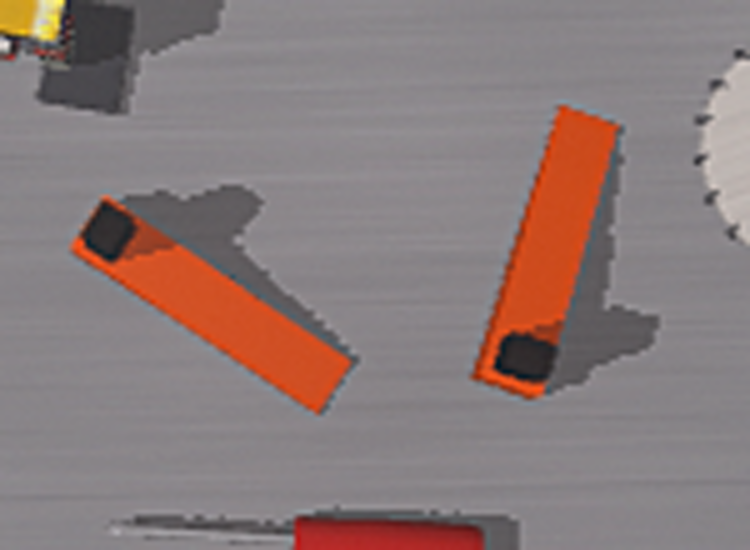

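The crop shows wedge B (grip block at crop (525,357), thin edge at (590,116), pointing away from the robot) and wedge A (grip at (110,230)), which is further left. B is the rightmost and so the target. Next I compute its yaw.

```bash
python3 - <<'E'
from h import *
c=json.load(open("top.json"))
f=lambda u,v,z:ray(c,225+u/5-.4,165+v/5-.4,z)
t=(f(560,106,4)+f(620,127,4))/2; g=f(525,354,73)
print(t.round(1),g.round(1)); d=t-g; print(np.hypot(d[0],d[1]),np.arctan2(d[1],d[0]))
e=f(476,378,33);e2=f(542,398,33);print(e,e2,(e+e2)/2); b=(e+e2)/2;d=t-b;print(np.hypot(d[0],d[1]),np.arctan2(d[1],d[0]))
E
```

```text
[ 576.5 -314.1    4. ] [ 442.8 -259.6   73. ]
144.43180884440662 -0.38725610657939846
[ 432.50687626 -239.81511722   33.        ] [ 421.23480617 -274.06341669   33.        ] [ 426.87084121 -256.93926696   33.        ]
160.19132013427978 -0.36493059969796626
```

Request:
jog_arm:
  plan: [0.03,0.03,0,0,0,-5,0.06,0.06,0,0,0,-10,0.09,0.09,0,0,0,-15,0.12,0.12,0,0,0,-20,0.15,0.15,0,0,0,-25,0.18,0.18,0,0,0,-30,0.21,0.21,0,0,0,-34,0.24,0.24,0,0,0,-34,0.268,0.262,0,0,0,-34,0.268,0.262,0,0,0,-34,0.268,0.262,0,0,0,-34,0.268,0.262,0,0,0,-34]
  claw: 0.06

```text
clock: 1.3
eef_pos: [440.3, -260.6, 205.3]
eef_rot: [-3.142, 0.0, -0.274]
wrist_force: [-0.4, -0.0, -0.4]
finger_gap: 60.2
finger_force: 0.0
```

```bash
python3 - <<'E'
from h import *
c,im,d=shot("wrist");P=pts(c,d);hsv=cv2.cvtColor(im,cv2.COLOR_RGB2HSV)
ok=(d>0)&(abs(P[...,0]-500)<130)&(abs(P[...,1]+285)<80)
o=ok&(cv2.inRange(hsv,(3,130,60),(20,255,255))>0)
r=cv2.minAreaRect(P[o][:,:2].astype(np.float32));print(o.sum(),r,cv2.boxPoints(r))
b=ok&(hsv[...,2]<60)&(P[...,2]>68)&(P[...,2]<80);print(b.sum(),P[b].mean(0),cv2.minAreaRect(P[b][:,:2].astype(np.float32)))
cv2.imwrite("pics/w0.png",im[...,::-1])
E
```

```text
7599 ((497.8302001953125, -297.8028259277344), (86.15612030029297, 162.8956298828125), 59.91970443725586) [[ 405.7602  -294.2566 ]
 [ 546.71765 -375.90204]
 [ 589.9002  -301.34906]
 [ 448.94275 -219.70361]]
288 [ 445.74500912 -262.77376139   71.34736198] ((445.60968017578125, -262.65631103515625), (19.635040283203125, 18.369041442871094), 67.6543960571289)
```

View pics/w0.png

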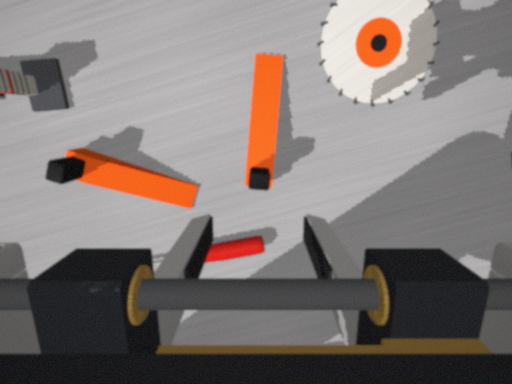

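Wrist view: wedge B is in the centre with its grip at (260,178) and thin edge at (270,55). A's grip is on the left at (65,168), and the blade is at top right. I now descend onto B's grip.

Request:
jog_arm:
  plan: [0.003,0,-0.04,0,0,-5.5,0.003,0,-0.08,0,0,-5.5,0.003,0,-0.12,0,0,-5.5,0.003,0,-0.15,0,0,-5.5,0.003,0,-0.167,0,0,-5.5,0.003,0,-0.167,0,0,-5.5,0.003,0,-0.167,0,0,-5.5]

```text
clock: 2.05
eef_pos: [443.8, -260.8, 39.1]
eef_rot: [3.141, -0.0, -0.371]
wrist_force: [-1.1, -0.7, 0.4]
finger_gap: 59.9
finger_force: 0.0
```

Request:
jog_arm:
  plan: [0,0,0,0,0,0,0,0,0,0,0,0,0,0,0,0,0,0,0,0,0,0,0,0,0,0,0,0,0,0,0,0,0,0,0,0,0,0,0,0,0,0,0,0,0,0,0,0]
  claw: 0.01
  force: 50

```text
clock: 2.85
eef_pos: [444.0, -260.2, 38.7]
eef_rot: [3.141, -0.0, -0.37]
wrist_force: [-1.1, 0.3, 4.3]
finger_gap: 24.0
finger_force: 49.9
```

Request:
jog_arm:
  plan: [0,0,0.03,0,0,0,0,0,0.07,0,0,0,0,0,0.1,0,0,0,0,0.03,0.1,0,0,1,0,0.07,0.1,0,0,2,0,0.11,0.1,0,0,3,0,0.15,0.1,0,0,5,0,0.19,0.1,0,0,6.5,0.005,0.23,0.1,0,0,8,0.01,0.27,0.1,0,0,9.5,0.011,0.3,0.1,0,0,9.5,0.011,0.32,0.1,0,0,9.5,0.011,0.33,0.1,0,0,9.5,0.011,0.33,0.1,0,0,9.5,0.011,0.33,0.1,0,0,9.5,0.011,0.33,0.1,0,0,9.5]

```text
clock: 4.45
eef_pos: [454.9, 69.0, 138.4]
eef_rot: [3.141, 0.0, -0.205]
wrist_force: [-0.3, 0.0, -2.6]
finger_gap: 23.9
finger_force: 49.9
```

```bash
python3 - <<'E'
from h import *
print(manip.read_state()["eef_pos"])
c,im,d=shot("wrist");cv2.imwrite("pics/w1.png",im[...,::-1])
ct,it,dt=shot("side");cv2.imwrite("pics/s1.png",cv2.resize(it[150:300,180:340,::-1],None,fx=4,fy=4,interpolation=cv2.INTER_CUBIC))
P=pts(c,d)
for v in range(20,200,30):print(v,[P[v,u].round().astype(int).tolist() for u in range(60,500,75)])
E
```

```text
[454.9037932   69.01060099 138.3588735 ]
20 [[658, 227, 1], [644, 155, -1], [628, 82, 0], [613, 9, -1], [598, -64, -1], [583, -137, -2]]
50 [[634, 239, -2], [617, 163, -1], [602, 89, -1], [586, 14, -1], [571, -61, -1], [555, -136, -2]]
80 [[606, 249, -1], [590, 172, -1], [574, 96, -1], [558, 19, -1], [542, -57, -1], [526, -134, -1]]
110 [[578, 261, -3], [561, 181, 0], [545, 103, -1], [528, 25, -2], [514, -34, 56], [496, -132, -1]]
140 [[548, 271, 0], [531, 191, -1], [514, 111, -2], [497, 30, -1], [481, -50, 0], [467, -121, 15]]
170 [[516, 283, -1], [499, 201, 0], [482, 119, 0], [465, 36, -2], [447, -46, -2], [430, -128, -1]]
```

View pics/w1.png

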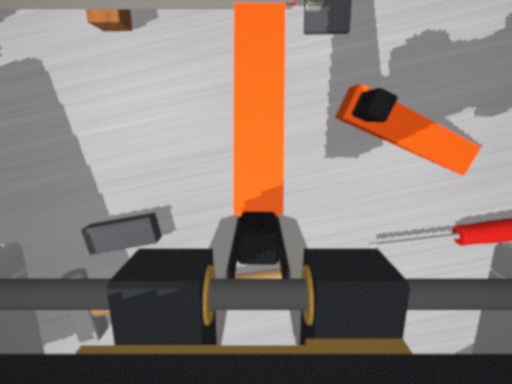

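View pics/s1.png

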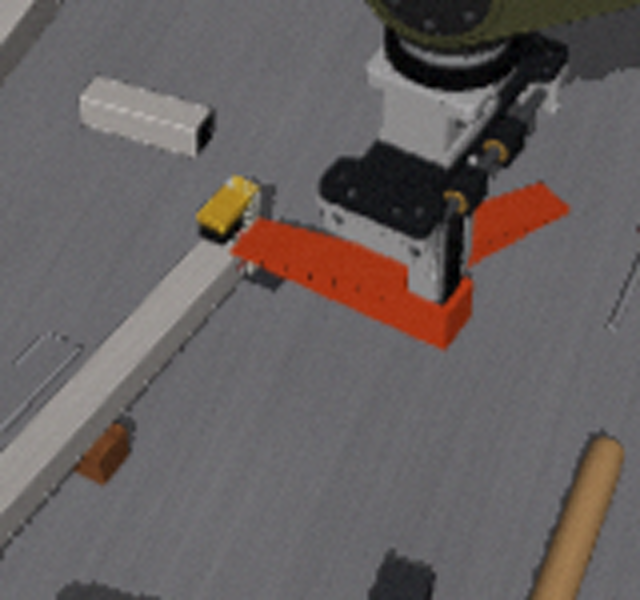

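Wrist view: the wedge is held straight (thin edge at (259,3), parallel to the tube along the top). The wooden rest is at u 87–131 and the post foot at u 303–351. The side crop shows the wedge in the gripper, level, with its thin edge short of the tube. I'll use the rest and foot to fix the jig y.

```bash
python3 - <<'E'
from h import *
c=json.load(open("wrist.json"));z=np.load("wrist.npz");d=z["d"];P=pts(c,d)
ang=-0.2035;ex=np.array([np.cos(ang),np.sin(ang)]);ey=np.array([-ex[1],ex[0]])
o=np.array([631,34.])
def j(p):return np.array([(p[:2]-o)@ex,(p[:2]-o)@ey,p[2]]).round(1)
print("depth rest",[j(P[v,u]) for v,u in((14,92),(14,107),(14,127),(27,95))])
print("depth foot",[j(P[v,u]) for v,u in((10,312),(25,308),(25,346))],"tube",[j(P[v,u]) for v,u in((2,150),(5,150),(1,200))])
zf=P[25,330,2];print("foot edges",j(ray(c,303.5,20,zf)),j(ray(c,351.5,20,zf)))
print("wedge tip",[j(P[v,u]) for v,u in((5,236),(5,282),(120,236),(120,282))])
print("TCP",j(np.array([454.9,69.0,138.4])), 'yaw')
E
```

```text
depth rest [array([-15.6, 148.8,  27.1]), array([-15.7, 135.1,  27.3]), array([ -9.3, 125.1,   7.5]), array([-18. , 162.3,  -1.7])]
depth foot [array([ -6.1, -53.3,   6.8]), array([-19. , -50. ,   6.2]), array([-19.2, -87. ,   6.6])] tube [array([-12.3,  89.7,  44.4]), array([-11.3,  92.9,  35.3]), array([-11.1,  47.8,  43. ])]
foot edges [-14.9 -45.3   7.2] [-15.  -91.9   7.2]
wedge tip [array([-35. ,  13.4, 103.3]), array([-34.8, -17.1, 102.4]), array([-108.8,   13.8,  118.3]), array([-108.9,  -17.1,  118.5])]
TCP [-179.5   -1.3  138.4] yaw
```

Request:
jog_arm:
  plan: [0,0,-0.03,0,0,0,0,0,-0.06,0,0,0,0,0,-0.085,0,0,0,0,0,-0.095,0,0,0,0,0,-0.099,0,0,0,0,0,-0.099,0,0,0,0,0,-0.099,0,0,0]

```text
clock: 5.25
eef_pos: [455.6, 69.9, 40.5]
eef_rot: [-3.141, -0.002, -0.204]
wrist_force: [1.0, -0.5, -2.0]
finger_gap: 23.3
finger_force: 49.9
```

Request:
jog_arm:
  plan: [0,0,-0.0005,0,0,0,0,0,-0.0005,0,0,0,0,0,-0.0005,0,0,0]

```text
clock: 5.55
eef_pos: [455.1, 69.9, 39.3]
eef_rot: [-3.141, -0.001, -0.204]
wrist_force: [-0.2, 0.2, -2.3]
finger_gap: 23.8
finger_force: 49.9
```

Request:
jog_arm:
  plan: [0,0,-0.0005,0,0,0,0,0,-0.0005,0,0,0,0,0,-0.0005,0,0,0]

```text
clock: 5.85
eef_pos: [455.1, 69.9, 38.6]
eef_rot: [-3.142, -0.0, -0.204]
wrist_force: [-1.1, -0.0, 2.3]
finger_gap: 23.7
finger_force: 49.9
```

Request:
jog_arm:
  plan: [0,0,0.0005,0,0,0,0,0,0.0005,0,0,0,0,0,0.0005,0,0,0,0,0,0.0005,0,0,0]
  claw: 0.034

```text
clock: 6.25
eef_pos: [454.9, 69.9, 39.0]
eef_rot: [-3.142, -0.0, -0.204]
wrist_force: [-0.2, 0.3, 0.3]
finger_gap: 34.2
finger_force: 0.0
```

Request:
jog_arm:
  plan: [0,0,0,0,0,0,0,0,0,0,0,0,0,0,0,0,0,0,0,0,0,0,0,0,0,0,0,0,0,0,0,0,0,0,0,0]
  claw: 0.01
  force: 35

```text
clock: 6.85
eef_pos: [454.9, 69.9, 38.9]
eef_rot: [-3.142, 0.0, -0.204]
wrist_force: [-0.0, -0.2, 0.5]
finger_gap: 23.8
finger_force: 35.0
```

Request:
jog_arm:
  plan: [0.0059,-0.0012,0,0,0,0,0.0118,-0.0024,0,0,0,0,0.0176,-0.0036,0,0,0,0,0.0235,-0.0049,0,0,0,0,0.0294,-0.0061,0,0,0,0]

```text
clock: 7.35
eef_pos: [484.8, 63.6, 38.9]
eef_rot: [-3.142, 0.0, -0.204]
wrist_force: [-2.1, 0.9, 1.2]
finger_gap: 23.9
finger_force: 35.0
```

Request:
jog_arm:
  plan: [0.0059,-0.0012,0,0,0,0,0.0118,-0.0024,0,0,0,0,0.0176,-0.0036,0,0,0,0]

```text
clock: 7.65
eef_pos: [502.4, 60.1, 38.9]
eef_rot: [3.142, 0.0, -0.204]
wrist_force: [-2.3, 1.2, 0.9]
finger_gap: 23.7
finger_force: 35.0
```

Request:
jog_arm:
  plan: [0.0039,-0.0008,0,0,0,0,0.0078,-0.0016,0,0,0,0]

```text
clock: 7.85
eef_pos: [510.0, 58.5, 38.9]
eef_rot: [-3.142, 0.0, -0.204]
wrist_force: [-1.8, -0.2, 2.8]
finger_gap: 23.7
finger_force: 35.0
```

Request:
jog_arm:
  plan: [0.0039,-0.0008,0,0,0,0,0.0078,-0.0016,0,0,0,0]

```text
clock: 8.05
eef_pos: [517.7, 56.9, 38.9]
eef_rot: [3.142, 0.0, -0.204]
wrist_force: [-1.1, 0.3, 1.4]
finger_gap: 24.0
finger_force: 35.0
```

Request:
jog_arm:
  plan: [0.0039,-0.0008,0,0,0,0,0.0078,-0.0016,0,0,0,0]

```text
clock: 8.25
eef_pos: [525.6, 55.3, 38.9]
eef_rot: [3.142, -0.0, -0.204]
wrist_force: [-1.3, 0.7, 2.1]
finger_gap: 23.7
finger_force: 35.0
```

Request:
jog_arm:
  plan: [0.0039,-0.0008,0,0,0,0,0.0078,-0.0016,0,0,0,0]

```text
clock: 8.45
eef_pos: [532.9, 53.9, 38.9]
eef_rot: [3.141, 0.001, -0.204]
wrist_force: [-6.9, 1.4, 5.8]
finger_gap: 23.9
finger_force: 35.0
```

Request:
jog_arm:
  plan: [0.0039,-0.0008,0,0,0,0,0.0078,-0.0016,0,0,0,0]

```text
clock: 8.65
eef_pos: [540.7, 52.3, 39.0]
eef_rot: [3.142, 0.001, -0.204]
wrist_force: [-7.8, 1.3, 5.9]
finger_gap: 23.4
finger_force: 35.0
```

Request:
jog_arm:
  plan: [0.0029,-0.0006,0,0,0,0,0.0059,-0.0012,0,0,0,0,0.0088,-0.0018,0,0,0,0]

```text
clock: 8.95
eef_pos: [549.4, 50.5, 39.0]
eef_rot: [3.141, 0.001, -0.204]
wrist_force: [-7.2, 2.3, 5.7]
finger_gap: 23.5
finger_force: 35.0
```

Request:
jog_arm:
  plan: [0.0029,-0.0006,0,0,0,0,0.0059,-0.0012,0,0,0,0,0.0088,-0.0018,0,0,0,0]

```text
clock: 9.25
eef_pos: [558.2, 48.7, 38.9]
eef_rot: [3.141, 0.001, -0.204]
wrist_force: [-7.1, 1.3, 5.5]
finger_gap: 23.8
finger_force: 35.0
```

Request:
jog_arm:
  plan: [0.0029,-0.0006,0,0,0,0,0.0059,-0.0012,0,0,0,0]

```text
clock: 9.45
eef_pos: [564.1, 47.5, 39.0]
eef_rot: [3.141, 0.001, -0.204]
wrist_force: [-7.0, 1.2, 6.5]
finger_gap: 23.7
finger_force: 35.0
```

```bash
python3 - <<'E'
from h import *
F=[]
for i in range(4):
    s=manip.read_state();F.append(s["wrist_force"]);c,im,d=shot("side")
print(np.mean(F,0),s["moment"],s["eef_pos"])
cv2.imwrite("pics/s2.png",cv2.resize(im[170:270,190:320,::-1],None,fx=6,fy=6,interpolation=cv2.INTER_CUBIC))
E
```

```text
[-4.280508    0.82769716  3.77159852] [0.06929627 0.40269618 0.0099951 ] [564.50614803  47.41988931  38.94951136]
```

View pics/s2.png

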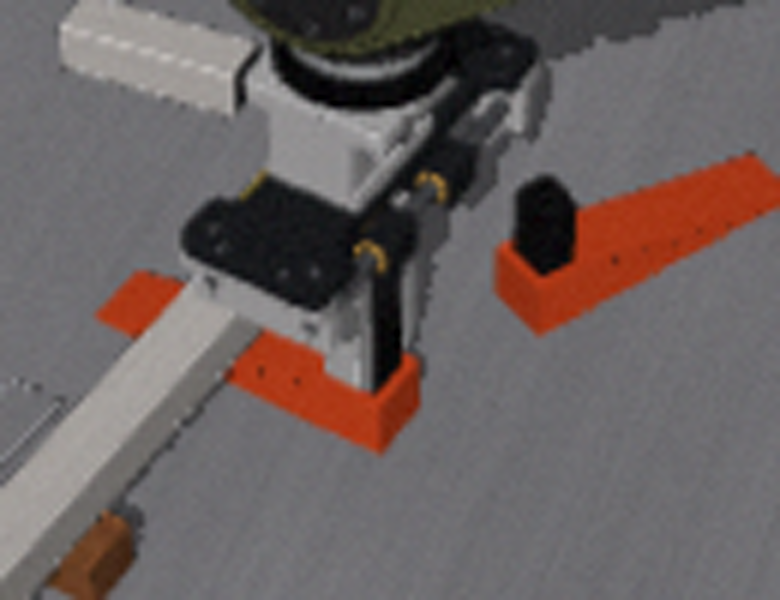

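Side crop: the wedge's thin edge is well past the tube (130,290), the tube is lifted, and the gripper body hides the post. The push while lifting is about 7 N. From here I feel for the rise in small steps.

Request:
jog_arm:
  plan: [0.002,-0.0004,0,0,0,0,0.0039,-0.0008,0,0,0,0]

```text
clock: 9.85
eef_pos: [567.9, 46.7, 39.0]
eef_rot: [3.141, 0.001, -0.204]
wrist_force: [-7.3, 0.8, 6.5]
finger_gap: 24.0
finger_force: 35.0
```

Request:
jog_arm:
  plan: [0.001,-0.0002,0,0,0,0,0.002,-0.0004,0,0,0,0]

```text
clock: 10.05
eef_pos: [569.9, 46.3, 39.0]
eef_rot: [3.141, 0.001, -0.204]
wrist_force: [-8.6, 0.5, 6.7]
finger_gap: 24.0
finger_force: 35.0
```

Request:
jog_arm:
  plan: [0.001,-0.0002,0,0,0,0,0.002,-0.0004,0,0,0,0]

```text
clock: 10.25
eef_pos: [571.9, 45.9, 39.0]
eef_rot: [3.141, 0.001, -0.204]
wrist_force: [-7.4, 1.6, 5.6]
finger_gap: 23.9
finger_force: 35.0
```

Request:
jog_arm:
  plan: [0.001,-0.0002,0,0,0,0,0.0015,-0.0003,0,0,0,0]

```text
clock: 10.45
eef_pos: [573.4, 45.6, 39.0]
eef_rot: [3.141, 0.001, -0.204]
wrist_force: [-7.2, 0.9, 6.2]
finger_gap: 24.3
finger_force: 35.0
```

Request:
jog_arm:
  plan: [0.001,-0.0002,0,0,0,0]

```text
clock: 10.55
eef_pos: [574.4, 45.4, 39.0]
eef_rot: [3.141, 0.001, -0.204]
wrist_force: [-7.9, 1.0, 5.2]
finger_gap: 23.6
finger_force: 35.0
```

Request:
jog_arm:
  plan: [0.001,-0.0002,0,0,0,0]

```text
clock: 10.65
eef_pos: [575.0, 45.3, 39.0]
eef_rot: [3.141, 0.002, -0.204]
wrist_force: [-14.4, 2.8, 9.3]
finger_gap: 24.1
finger_force: 35.0
```

The stop has been met and the push is now about 14.7 N, twice the lifting value. I hold and read.

Request:
jog_arm:
  plan: [0,0,0,0,0,0]

```text
clock: 10.75
eef_pos: [575.0, 45.3, 38.9]
eef_rot: [3.141, 0.002, -0.204]
wrist_force: [-10.2, 2.3, 8.4]
finger_gap: 23.3
finger_force: 35.0
```

Request:
jog_arm:
  plan: [0,0,0,0,0,0]

```text
clock: 10.85
eef_pos: [575.0, 45.3, 38.9]
eef_rot: [3.141, 0.002, -0.204]
wrist_force: [-10.3, 2.0, 7.6]
finger_gap: 23.9
finger_force: 35.0
```

Request:
jog_arm:
  plan: [0.0003,-0.0001,0,0,0,0]

```text
clock: 10.95
eef_pos: [575.0, 45.3, 38.9]
eef_rot: [3.141, 0.003, -0.204]
wrist_force: [-15.5, 2.7, 10.4]
finger_gap: 23.5
finger_force: 35.0
```

Request:
jog_arm:
  plan: [0,0,0,0,0,0]

```text
clock: 11.05
eef_pos: [575.0, 45.3, 38.9]
eef_rot: [3.141, 0.003, -0.204]
wrist_force: [-12.6, 2.6, 9.8]
finger_gap: 23.7
finger_force: 35.0
```

Request:
jog_arm:
  plan: [0.0003,-0.0001,0,0,0,0]

```text
clock: 11.15
eef_pos: [575.1, 45.2, 38.9]
eef_rot: [3.141, 0.003, -0.204]
wrist_force: [-16.3, 3.4, 12.4]
finger_gap: 23.9
finger_force: 35.0
```

Request:
jog_arm:
  plan: [0,0,0,0,0,0]

```text
clock: 11.25
eef_pos: [575.1, 45.2, 38.9]
eef_rot: [3.141, 0.003, -0.204]
wrist_force: [-14.2, 3.2, 10.7]
finger_gap: 23.9
finger_force: 35.0
```

Request:
jog_arm:
  plan: [0,0,0,0,0,0,0,0,0,0,0,0,0,0,0,0,0,0,0,0,0,0,0,0]
  claw: 0.044

```text
clock: 11.65
eef_pos: [576.5, 44.8, 38.9]
eef_rot: [-3.142, -0.0, -0.204]
wrist_force: [-0.5, -0.4, -0.5]
finger_gap: 43.5
finger_force: 0.0
```

Request:
jog_arm:
  plan: [0,0,0.02,0,0,0,0,0,0.05,0,0,0,0,0,0.09,0,0,0,-0.04,0.01,0.1,0,0,0,-0.08,0.02,0.1,0,0,0,-0.12,0.025,0.1,0,0,0,-0.12,0.025,0.1,0,0,0,-0.12,0.025,0.1,0,0,0]

```text
clock: 12.45
eef_pos: [456.6, 70.0, 139.6]
eef_rot: [-3.141, -0.001, -0.203]
wrist_force: [0.5, -0.4, 0.4]
finger_gap: 43.6
finger_force: 0.0
```

```bash
python3 - <<'E'
from h import *
c,im,d=shot("side")
a=cv2.resize(im[170:260,195:330,::-1],(780,520),interpolation=cv2.INTER_CUBIC)
cv2.imwrite("pics/s3.png",a)
P=pts(c,d);hsv=cv2.cvtColor(im,cv2.COLOR_RGB2HSV)
ex=np.array([np.cos(-.2035),np.sin(-.2035)]);ey=np.array([-ex[1],ex[0]])
q=P[...,:2]-np.array([631,34.]);jx=q@ex;jy=q@ey
for lo,hi in((-20,0),(0,30),(60,100),(180,240)):
    m=(jy>lo)&(jy<hi)&(abs(jx)<9)&(P[...,2]>40)&(P[...,2]<75)&(hsv[...,1]<60);print(lo,hi,m.sum(),np.median(P[m][:,2]))
b=(hsv[...,2]<60)&(P[...,2]>66)&(P[...,2]<80)&(abs(jy)<25)&(jx<-20)&(jx>-100);print("grip",b.sum(),jx[b].mean(),jy[b].mean(),P[b].mean(0))
E
```

```text
-20 0 37 65.21310273310291
0 30 55 64.91837327800033
60 100 77 64.62081401035016
180 240 145 63.77347412696054
grip 63 -59.091983574622205 1.717893832304308 [573.47454919  47.62483728  71.80569314]
```

View pics/s3.png

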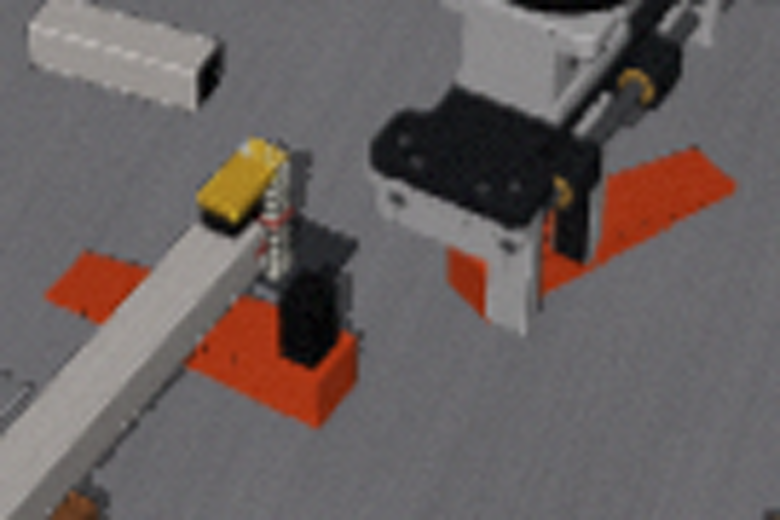

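Side crop: the tube is up against the yellow lug's stop (235,215) and the red pointer is level with the mark (270,220). The wedge is flat and its thin edge is well past the tube (65,270). The gripper is clear.

```bash
python3 -c "
from cell import manip
print(manip.sign_off())"
```

```text
the job is handed in; nothing more can be done
None
```

The job is handed in, with no verdict shown: the tube is up against its stop with the pointer at the mark, the wedge is released and flat with its thin edge about 86 mm past the shoe, and the final push was about 2.3 times the lifting push (I estimate about 11 N on the wedge).

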